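Unlock the slide case and push its cover open

TASK

Unlock the slide case: take the key with the rectangular handle from the stand, push it fully home in the keyhole on top of the case, and turn it clockwise until it stops. Then let go of the key, leaving it turned in the lock, and push the black cover along by its raised bar until it is fully open. Leave the other key in the stand and do not disturb anything else on the table.

Things in the scene. Friction and masses are not known exactly. Their poses are not given: they have to be found in the camera images.
- case: locked slide case, dark grey, fixed, 160 (x) by 320 (y) mm; origin: centre of its underside. A bright metal lock plate 70 mm wide closes the top at its -y end (66 mm high); next to it along +y the black sliding cover (y -88 to +34 mm when shut, top 66 mm high), then a fixed deck (to +160 mm) over which the cover slides. Yaw within 17 degrees.
- keyhole (a point): middle of the keyhole's mouth on top of the lock plate, 125 mm from the case's middle towards -y, 66 mm above the table; axes as the case's. A slot 16 (x) by 6 (y) mm, edge bevelled 2 mm, straight down through the 8 mm plate and on in the lock plug below. The plate lets the key turn freely only within 4 mm of fully in; a turned key cannot come out.
- lock_plug (a joint): turn of the hidden lock plug, rad: 0 at the start, slot in line with the keyhole, growing clockwise seen from above to its stop at 1.2. Stiff (about 0.05 N m), it stays where left and draws the hidden bolt; the cover is free from about 0.9. The key has some 0.15 rad of play in it, so the key turns about 1.35 rad (77 degrees) to the stop.
- cover (a joint): slide of the cover along the case's +y, m: 0 shut (2 to 6 mm of give while bolted), 0.110 fully open at its stop. Friction about 2 N; it stays where it is left.
- cover_lip (a point): middle of the top edge of the raised bar on the cover, for pushing it: 90 mm long along the case's x, 10 mm thick along y, 20 mm above the cover's top; this point is 86 mm above the table and, with the cover shut, 98 mm from the keyhole along the case's +y. Axes as the case's. It moves with the cover.
- key: the right key: steel, 0.05 to 0.1 kg, flat RECTANGULAR handle, upright in the stand. Origin: blade's lower tip, z up, x along blade and handle width. From the tip: nose 10 x 2.2 mm to 4 mm, blade 14 (x) x 4 (y) to 14, round neck 4 thick to 26, collar 22 across to 30, handle 32 (x) x 8 (y) to 72. Fully in, the collar is on the plate, the tip 26 mm below the mouth. Fits either way round.
- key_grip (a point): point in the middle of the right key's handle, 54 mm above the tip, 28 mm above the collar's lower face; axes as the key's: its 8 mm thickness is along y
- other_key: a key that does not fit: steel, with a flat ROUND handle 36 mm across and 8 mm thick, 71 mm long with a round pin 5 mm thick; same origin and axes; it stands in the other slot of the stand
- key_stand: white block 150 (x) x 60 (y) x 35 (z) mm, fixed to the table, origin: centre of its underside; slots at x = -35 and +35 mm hold the two keys (which is where varies) with the collars on its top, each slot 30 mm deep, 16 x 6 mm
- dust_cap: bystander: small round black cap, 26 mm across, 14 high; origin: centre of its underside
- oil_bottle: bystander: small amber bottle, 28 mm across, 65 high; origin: centre of its underside
- slide_box: bystander: carton of glass slides, 55 x 82 x 34 mm; origin: centre of its underside
- slide_rack: bystander: white five-part open rack, 50 x 110 x 25 mm; origin: centre of its underside
- dish: bystander: shallow white dish, 88 mm across, 16 high; origin: centre of its underside
- eyepiece: bystander: black microscope eyepiece, 32 mm across, 48 high, standing; origin: centre of its underside
- marker_pen: bystander: grey pen lying, 135 x 13 x 13 mm; origin: centre of its underside

How it is judged:
By the outcome, as a careful person would: the job done as asked, in the order asked, and still so for the second after the job is handed in, with the robot touching nothing.
It also fails if it takes over 58 s, if anything falls off the work surface, if the arm or the gripper's body presses on something with over 40 N, if the wrist force passes 120 N, or if a joint passes its speed limit or range.

ROBOT

A 6-joint arm with a two-finger parallel gripper is mounted at the origin on the work surface. World frame = base frame: x ahead of the robot, y to its left, z up, the work surface at z = 0. Lengths are in m, angles in rad, forces in N, time in s.
With the tool pointing down it reaches from about 0.35 to 0.775 m from the base axis. Payload 5.5 kg.
Tool frame: the origin (TCP) lies at the very end of the fingers, on their centre line; the grasp point (between the pads) lies env.hold_point_z behind it (env.hold_point_z is the distance from the TCP to the grasp point, in m); z points along the fingers, y is the line along which they close (so a half turn about z gives the same grasp; the last joint's range is limited). The gripper opens to 85 mm and grips with 20 to 120 N. Pads are 22 mm wide; open, the fingers measure 114 mm over their backs; the gripper's body (76 mm by 85 mm) begins 54 mm behind the grasp point. The pads swing forward as they close: fully open they stand 13 mm farther back than shut.
Start: joints at [1.138, 0.313, 0.046, 1.304, 0, 1.431], TCP at [0.166, 0.551, 0.231] pointing down, gripper open.
Joint ranges: [-2.76, 2.76], [-0.86, 1.69], [-1.03, 1.26], [-2.2, 2.34], [-1.47, 1.5], [-3.14, 3.14]. Speed limits (rad/s): [2.57, 2.57, 3.14, 3.14, 3.14, 3.14].

INTERFACE

Orientations are given as a unit quaternion [w, x, y, z].
In Python, from workcell import env gives the robot as it stands.
- The arm moves only by the tool carry_out, never from a script. Its argument "steps" is a list of rows, each a list of 3 entries, a list of its own where there are three numbers: the turn, a rotation vector about the tool's x, y, z in degrees, then the shift along the tool's x, y, z in cm, then the closure in counts, from 0 (fully open) to 255 (shut). A call has exactly 8 rows; each row is the pose to reach, as a shift and turn from the pose commanded when the call began, along the tool's axes at that moment; what a row does not reach only later rows make up. A row lasts 1/8 s, in which the tool goes at most 62.5 mm and 10.7 degrees, less where a joint would pass 70% of its speed; a pose out of reach is approached as far as the arm can. A call with a gripper value outside its range is refused whole. The fingers move at their own pace and stop on an object; "force" is the grip in N (left out, the last holds). Time passes only in rows, so rows that repeat a pose let the fingers close, or fill a call up. It gives the time, the measured TCP pose, the force, the opening and the grip force at its end, in the units of the state.
- env.get_state(): the state, without advancing time (a new reading comes with each control period).
- env.read_camera(name): name is "scene" or "top"; returns (picture, depth): 400x640x3 uint8, red, green, blue; 400x640 float32, m along the optical axis (not along the pixel's ray), 0 where there is no reading.
- env.get_calibration(name): a dict with "fx", "fy", "cx", "cy" (pixels), "origin" and "orientation" of the camera in the world. Camera axes: x right, y up, looking along -z (the intrinsics and any distortion apply to the point x, -y, -z); pixel columns grow to the right and rows downward; lengths in m; the calibration is good to about 2 mm. A picture is of the moment at which its call begins. get_calibration takes no time and is no camera call.
- env.hand_in(): hands the job in; it is judged then, once.
The state is a dict: "clock": time; "joint_pos": joint angles; "qvel": joint speeds; "tau": joint torques, N m; "tcp_pos": TCP position; "orientation": TCP orientation; "wrist_force": force on the tool from outside, world axes, zero at the start; "ft_torque": the same for the moment, N m; "finger_gap": finger opening in m; "grip_force": force on a finger pad.
Only numpy, scipy, OpenCV 4.12 (cv2) and the standard library are available. Lean on these libraries where they do the work, as an engineer would, in place of code of your own. Each camera call takes 0.05 s, during which the arm holds its last target. There are 200 camera calls.

## Working session

There is one attempt and no reset: what is moved stays moved. The work goes in short steps, Python scripts to look and compute and a tool call to move; the robot and the scene stay as the last step left them, time stands still between calls to the robot, and variables do not carry over. Pictures are saved under pics/ and viewed, at most 10 in all, crops included, and the job is handed in when it is done.

Besides the shell and the picture viewer there is one more tool, called after ">>>" in YAML: its name, and indented under it one key for each argument. carry_out: Moves the arm, as the interface text tells. Its arguments: {"type":"object","properties":{"steps":{"type":"array","items":{"type":"array"}},"force":{"type":"number"}},"required":["steps"]}

```bash
ls; mkdir -p pics
python3 - <<'E'
from workcell import env
import cv2,numpy as np
s=env.get_state();print(s, env.hold_point_z)
for n in("scene","top"):
    im,d=env.read_camera(n);cv2.imwrite(f"pics/{n}0.png",im[...,::-1]);np.save(f"pics/{n}0.npy",d);print(env.get_calibration(n))
E
```

```text
pics
{'clock': 0.0, 'joint_pos': array([1.13840460e+00, 3.13990082e-01, 4.49618922e-02, 1.30361220e+00,
       2.06459242e-05, 1.43121394e+00]), 'qvel': array([-0.00017386,  0.00025951, -0.00068776,  0.00100705,  0.00060169,
        0.00113907]), 'tau': array([ 2.57716478e-03, -4.80625176e+01,  2.98536193e+01,  1.92100334e-02,
        5.23736787e-05,  9.24130916e-06]), 'tcp_pos': array([0.16574165, 0.55004777, 0.23040777]), 'orientation': array([-2.70013616e-04,  1.45882160e-01,  9.89301544e-01, -8.81672026e-04]), 'wrist_force': array([-0.45296026, -0.4654205 , -0.039406  ]), 'ft_torque': array([0.05205797, 0.05497382, 0.02377911]), 'grip_force': 0.0, 'finger_gap': 0.08561529587295276} 0.0187
{'fx': 473.48164937080855, 'fy': 473.48164937080855, 'cx': 316.9695024618488, 'cy': 200.29122108546338, 'origin': array([1.58301089, 0.05995246, 0.93304799]), 'orientation': array([0.63144995, 0.31380935, 0.30149861, 0.64178909])}
{'fx': 374.9600114591355, 'fy': 374.9600114591355, 'cx': 323.3866301106519, 'cy': 202.81985646048867, 'origin': array([0.32166405, 0.05548101, 1.0935438 ]), 'orientation': array([ 0.71856633,  0.07389216, -0.06798943, -0.68817136])}
```

View pics/scene0.png

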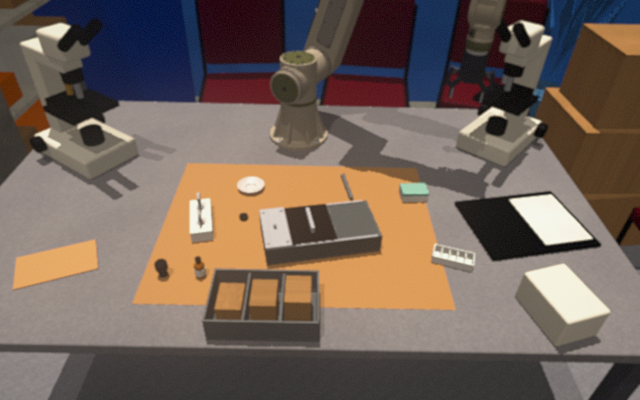

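View pics/top0.png

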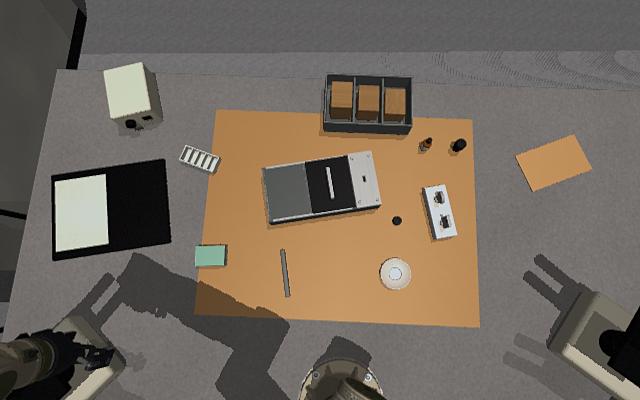

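The scene view shows the stand at about (200,220) and the case at (320,230) with the lock plate on its left. In the top view the stand is at (441,210), the keyhole near (364,180) and the lip near (330,182). I'll enlarge crops of both and take measurements.

```bash
cat > h.py <<'E'
from workcell import env
import cv2,numpy as np
from scipy.spatial.transform import Rotation as R
def cloud(n,d):
    c=env.get_calibration(n);v,u=np.mgrid[:400,:640]
    p=np.stack([(u-c['cx'])/c['fx']*d,-(v-c['cy'])/c['fy']*d,-d],-1)
    q=np.asarray(c['orientation']);return p@R.from_quat(q[[1,2,3,0]]).as_matrix().T+c['origin']
def onplane(n,uv,z):
    c=env.get_calibration(n);uv=np.atleast_2d(uv).astype(float)
    p=np.stack([(uv[:,0]-c['cx'])/c['fx'],-(uv[:,1]-c['cy'])/c['fy'],-np.ones(len(uv))],-1)
    q=np.asarray(c['orientation']);w=p@R.from_quat(q[[1,2,3,0]]).as_matrix().T
    o=np.asarray(c['origin']);return o+w*((z-o[2])/w[:,2])[:,None]
E
python3 - <<'E'
from h import *
a=cv2.imread('pics/scene0.png')[175:245,180:240];b=cv2.imread('pics/top0.png')
A=cv2.resize(a,None,fx=6,fy=6,interpolation=cv2.INTER_CUBIC)
B=cv2.resize(b[175:245,415:465],None,fx=6,fy=6,interpolation=cv2.INTER_CUBIC)
cv2.imwrite('pics/c1.png',np.hstack([A,B]))
cv2.imwrite('pics/c2.png',cv2.resize(b[145:230,255:388],None,fx=6,fy=6,interpolation=cv2.INTER_CUBIC))
for n in('scene','top'):
    d=np.load(f'pics/{n}0.npy');P=cloud(n,d);print(n,P[200 if n=='top' else 230,250], 'table')
    v0,v1,u0,u1=(145,230,255,390) if n=='top' else (195,270,255,385)
    Q=P[v0:v1,u0:u1].reshape(-1,3);m=(Q[:,2]>.055)&(Q[:,2]<.075);r=cv2.minAreaRect((Q[m,:2]*1000).astype(np.float32));print('case',m.sum(),r,np.median(Q[m,2]))
    m=(Q[:,2]>.079)&(Q[:,2]<.1);print('lip',m.sum(),Q[m].mean(0),cv2.minAreaRect((Q[m,:2]*1000).astype(np.float32)))
    v0,v1,u0,u1=(175,245,415,465) if n=='top' else (175,245,180,240)
    Q=P[v0:v1,u0:u1].reshape(-1,3);m=(Q[:,2]>.028)&(Q[:,2]<.042);print('stand',m.sum(),cv2.minAreaRect((Q[m,:2]*1000).astype(np.float32)))
    m=(Q[:,2]>.05)&(Q[:,2]<.12);print('keys',m.sum());q=Q[m]
    if len(q): 
        k=q[:,0]>np.median(q[:,0]) 
        md=(q[:,0].min()+q[:,0].max())/2
        for s in(q[:,0]>md,q[:,0]<=md):print(q[s].mean(0),q[s].min(0),q[s].max(0))
E
```

```text
scene [ 0.55447769 -0.12090798  0.00169682] table
case 4070 ((622.908447265625, 70.62409210205078), (243.0953369140625, 351.3662109375), 11.282118797302246) 0.06307649074424604
lip 82 [0.58997895 0.05143296 0.0840784 ] ((588.2376098632812, 51.63733673095703), (89.5185546875, 10.534381866455078), 11.960746765136719)
stand 648 ((529.7509155273438, -268.4799499511719), (159.2143096923828, 60.31586456298828), 12.999126434326172)
keys 88
[ 0.57247517 -0.2584512   0.0687386 ] [ 0.5485266  -0.26284175  0.05325343] [ 0.58394111 -0.25293571  0.08201874]
[ 0.50121358 -0.27461177  0.07170455] [ 0.4769949  -0.28178623  0.05171365] [ 0.51396809 -0.26821292  0.08133068]
top [0.5432982  0.28854321 0.0006349 ] table
case 5957 ((582.6302490234375, 79.37574768066406), (161.5960235595703, 320.7052001953125), 11.482769966125488) 0.06405830688726377
lip 116 [0.58712758 0.05315053 0.08570515] ((586.9874877929688, 53.102684020996094), (87.68513488769531, 9.986578941345215), 11.543479919433594)
stand 960 ((529.1785278320312, -267.0194091796875), (150.46702575683594, 62.008087158203125), 12.373834609985352)
keys 153
[ 0.5616747  -0.25777627  0.06942845] [ 0.54530272 -0.26642024  0.05048001] [ 0.57911065 -0.25243413  0.0838417 ]
[ 0.49368387 -0.27261217  0.07190428] [ 0.47869918 -0.28119724  0.05104138] [ 0.50933036 -0.26747124  0.0840466 ]
```

View pics/c1.png

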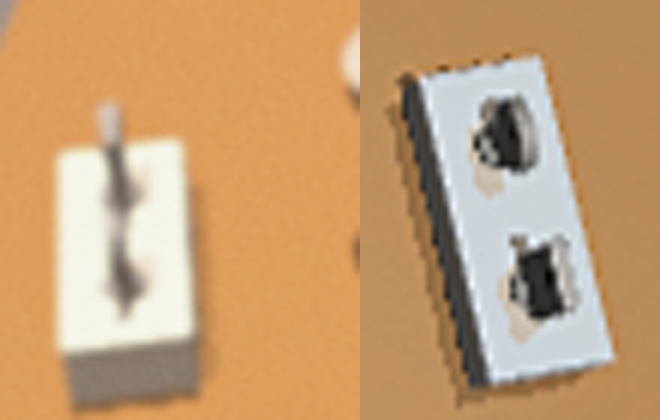

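View pics/c2.png

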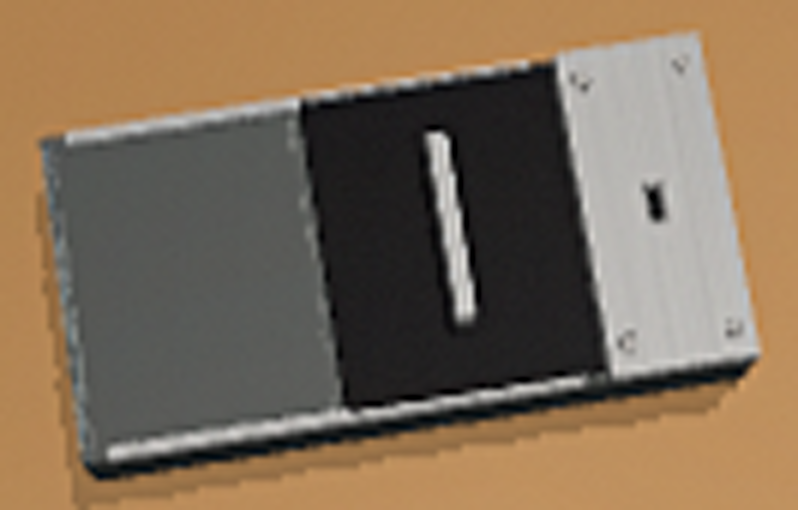

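The rectangular handle belongs to the nearer key, at about top pixel (505,...→ 440,222), world (0.495,-0.274). The round one is the farther key. In the second crop the keyhole is at (655,203), which is top pixel (364,179). I'll compute the moves now.

```bash
cat >> h.py <<'E'
def rel(pos,yaw,base=None):
    """turn(deg), shift(cm) in current tool axes to reach pos (m) with tool-x yaw (deg), tool down. base: (pos, quat) if not measured"""
    s=env.get_state();p,q=base or (s['tcp_pos'],s['orientation'])
    q=np.asarray(q);M=R.from_quat(q[[1,2,3,0]])
    T=R.from_euler('z',yaw,degrees=True)*R.from_euler('x',180,degrees=True)
    return (M.inv()*T).as_rotvec(degrees=True).round(2),(M.inv().apply(np.asarray(pos)-p)*100).round(2)
E
python3 - <<'E'
from h import *
print(onplane('top',[(364.2,178.8)],.066))
# key-top centre: handle blob top edge
d=np.load('pics/top0.npy');P=cloud('top',d)[175:245,415:465].reshape(-1,3)
for lo in(.06,.075):
    m=(P[:,2]>lo)&(P[:,2]<.1)&(P[:,0]<.525);print(m.sum(),cv2.minAreaRect((P[m,:2]*1000).astype(np.float32)))
print(rel((.42,.1,.23),180)); print(rel((.495,-.274,.16),192.4))
E
```

```text
[[ 0.60510126 -0.04376233  0.066     ]]
65 ((494.7567138671875, -274.326904296875), (31.793310165405273, 9.533614158630371), 15.95203971862793)
41 ((494.7989501953125, -274.5232849121094), (29.281856536865234, 9.625824928283691), 11.67583179473877)
(array([ -0.09,  -0.03, -16.78]), array([-37.33, -35.76,   0.1 ]))
(array([ -0.08,  -0.04, -29.18]), array([-55.31, -69.39,   7.14]))
```

>>> carry_out:
  steps:
    - [[0,0,-4],[-5,-5,0],0]
    - [[0,0,-8],[-9.5,-9,0],0]
    - [[0,0,-12],[-14,-13.5,0],0]
    - [[0,0,-16],[-19,-18,0],0]
    - [[0,0,-17],[-24,-22.5,0],0]
    - [[0,0,-17],[-28,-27,0],0]
    - [[0,0,-17],[-33,-32,0],0]
    - [[0,0,-17],[-37,-36,0],0]

```text
clock: 1.1
tcp_pos: [0.409, 0.1117, 0.2312]
orientation: [0.0, -0.002, 1.0, 0.0]
wrist_force: [0.4, 1.2, -0.2]
finger_gap: 0.0852
grip_force: 0.0
```

Run:
```python
from h import *
s=env.get_state();print(s['clock'],s['tcp_pos'])
print(rel((.4948,-.2745,.13),192.2));
```

```text
1.1 [0.408998   0.1116954  0.23123582]
(array([ 1.000e-02,  2.000e-02, -1.198e+01]), array([ -8.43, -38.66,  10.12]))
```

>>> carry_out:
  steps:
    - [[0,0,-2],[-1,-5,0],0]
    - [[0,0,-4],[-2,-11,1],0]
    - [[0,0,-6],[-3.5,-17,2.5],0]
    - [[0,0,-8],[-5,-23,4],0]
    - [[0,0,-10],[-6.5,-29,6],0]
    - [[0,0,-12],[-7.5,-34,8],0]
    - [[0,0,-12],[-7.7,-37.4,10],0]
    - [[0,0,-12],[-7.7,-37.4,10],0]

```text
clock: 2.1
tcp_pos: [0.4857, -0.2617, 0.1287]
orientation: [-0.002, -0.105, 0.995, 0.001]
wrist_force: [0.4, -0.4, 1.0]
finger_gap: 0.0852
grip_force: 0.0
```

>>> carry_out:
  steps:
    - [[0,0,0],[0,0,0],0]
    - [[0,0,0],[0,0,0],0]
    - [[0,0,0],[0,0,0],0]
    - [[0,0,0],[0,0,0],0]
    - [[0,0,0],[0,0,0],0]
    - [[0,0,0],[0,0,0],0]
    - [[0,0,0],[0,0,0],0]
    - [[0,0,0],[0,0,0],0]

```text
clock: 3.1
tcp_pos: [0.487, -0.2601, 0.1312]
orientation: [0.0, -0.106, 0.994, 0.0]
wrist_force: [0.4, 0.2, 0.1]
finger_gap: 0.0851
grip_force: 0.0
```

Run:
```python
from h import *
s=env.get_state();print(s['clock'],s['tcp_pos'],s['joint_pos'])
print(rel((.4948,-.2745,.13),192.2)); print(rel((.4948,-.2745,.044),192.2));
```

```text
3.1 [ 0.48701539 -0.26013973  0.13122456] [-6.36062385e-01  3.19163053e-01 -1.96581241e-01  1.05514225e+00
  1.19527128e-04 -8.49247648e-01]
(array([0.01, 0.  , 0.01]), array([-0.46, -1.57,  0.12]))
(array([0.01, 0.  , 0.01]), array([-0.46, -1.57,  8.72]))
```

>>> carry_out:
  steps:
    - [[0,0,0],[-0.46,-1.57,0],0]
    - [[0,0,0],[-0.46,-1.57,0.5],0]
    - [[0,0,0],[-0.46,-1.57,2],0]
    - [[0,0,0],[-0.46,-1.57,4],0]
    - [[0,0,0],[-0.46,-1.57,6],0]
    - [[0,0,0],[-0.46,-1.57,8],0]
    - [[0,0,0],[-0.46,-1.57,8.7],0]
    - [[0,0,0],[-0.46,-1.57,8.7],0]

```text
clock: 4.1
tcp_pos: [0.4942, -0.2739, 0.0434]
orientation: [-0.001, -0.106, 0.994, 0.001]
wrist_force: [-0.1, 1.0, -0.0]
finger_gap: 0.0851
grip_force: 0.0
```

>>> carry_out:
  steps:
    - [[0,0,0],[0,0,0],100]
    - [[0,0,0],[0,0,0],180]
    - [[0,0,0],[0,0,0],255]
    - [[0,0,0],[0,0,0],255]
    - [[0,0,0],[0,0,0],255]
    - [[0,0,0],[0,0,0],255]
    - [[0,0,0],[0,0,0],255]
    - [[0,0,0],[0,0,0],255]
  force: 40

```text
clock: 5.1
tcp_pos: [0.4951, -0.2746, 0.0446]
orientation: [0.0, -0.106, 0.994, -0.0]
wrist_force: [-0.1, -0.2, 4.2]
finger_gap: 0.0078
grip_force: 39.9
```

>>> carry_out:
  steps:
    - [[0,0,0],[0,0,-0.7],255]
    - [[0,0,0],[0,0,-1.6],255]
    - [[0,0,0],[0,0,-2.6],255]
    - [[0,0,0],[0,0,-4],255]
    - [[0,0,0],[0,0,-6],255]
    - [[0,0,0],[0,0,-8],255]
    - [[0,0,0],[0,0,-10],255]
    - [[0,0,0],[0,0,-10],255]
  force: 60

```text
clock: 6.1
tcp_pos: [0.4961, -0.2753, 0.1467]
orientation: [0.002, -0.106, 0.994, -0.001]
wrist_force: [0.3, 0.8, -1.1]
finger_gap: 0.0073
grip_force: 59.8
```

Run:
```python
from h import *
s=env.get_state();print(s['clock'],s['tcp_pos'],s['finger_gap'])
print(rel((.6065,-.0431,.15),191.5));
```

```text
6.1 [ 0.49607317 -0.27532568  0.14665397] 0.007257290429163362
(array([-0.18,  0.17,  0.73]), array([-15.71,  20.36,  -0.35]))
```

>>> carry_out:
  steps:
    - [[0,0,0],[-2,2.5,0],255]
    - [[0,0,0],[-5,6,0],255]
    - [[0,0,0.3],[-8,10,0],255]
    - [[0,0,0.7],[-11,14,0],255]
    - [[0,0,0.7],[-13.5,17.5,0],255]
    - [[0,0,0.7],[-15,19.5,0],255]
    - [[0,0,0.7],[-15.7,20.3,0],255]
    - [[0,0,0.7],[-15.7,20.3,0],255]

```text
clock: 7.1
tcp_pos: [0.6051, -0.0426, 0.1437]
orientation: [-0.0, -0.101, 0.995, 0.0]
wrist_force: [0.3, -0.8, -0.4]
finger_gap: 0.0073
grip_force: 59.8
```

>>> carry_out:
  steps:
    - [[0,0,0],[0,0,0],255]
    - [[0,0,0],[0,0,0],255]
    - [[0,0,0],[0,0,0],255]
    - [[0,0,0],[0,0,0],255]
    - [[0,0,0],[0,0,0],255]
    - [[0,0,0],[0,0,0],255]
    - [[0,0,0],[0,0,0],255]
    - [[0,0,0],[0,0,0],255]

```text
clock: 8.1
tcp_pos: [0.6053, -0.0427, 0.1443]
orientation: [0.0, -0.1, 0.995, 0.0]
wrist_force: [0.1, 0.1, -0.6]
finger_gap: 0.0074
grip_force: 59.8
```

Run:
```python
from h import *
s=env.get_state();print(s['clock'],s['tcp_pos'],s['finger_gap'])
print(rel((.6065,-.0431,.15),191.5))
t,dt=env.read_camera('top');c,dc=env.read_camera('scene')
np.savez('pics/k1.npz',t=t,dt=dt,c=c,dc=dc)
B=cv2.resize(t[140:220,310:410],None,fx=4,fy=4,interpolation=cv2.INTER_CUBIC)
A=cv2.resize(c[160:240,240:340],None,fx=4,fy=4,interpolation=cv2.INTER_CUBIC)
cv2.imwrite('pics/k1.png',np.hstack([B,A])[...,::-1])
P=cloud('scene',dc)[160:240,240:340].reshape(-1,3)
x=s['tcp_pos'];m=(abs(P[:,1]-x[1])<.06)&(abs(P[:,0]-x[0])<.06)&(P[:,2]>.1)
for lo in np.arange(.1,.19,.01):
    k=m&(P[:,2]>lo)&(P[:,2]<lo+.01);print(lo.round(2),k.sum(),P[k].mean(0).round(4) if k.any() else'',P[k,1].min().round(4) if k.any() else '',P[k,1].max().round(4) if k.any() else '')
```

```text
8.1 [ 0.60534022 -0.04273102  0.14428681] 0.007425443566800079
(array([0.  , 0.  , 0.03]), array([-0.11, -0.06, -0.57]))
0.1 2 [ 0.6081 -0.0444  0.1081] -0.0457 -0.0431
0.11 4 [ 0.6105 -0.0433  0.1155] -0.0452 -0.0426
0.12 6 [ 0.6084 -0.0439  0.1224] -0.0455 -0.0426
0.13 13 [ 0.6123 -0.044   0.1364] -0.0526 -0.0338
0.14 20 [ 0.6166 -0.0426  0.146 ] -0.057 -0.0312
0.15 38 [ 0.6158 -0.0438  0.1555] -0.0598 -0.0282
0.16 40 [ 0.6158 -0.0433  0.1658] -0.0625 -0.0278
0.17 52 [ 0.6122 -0.044   0.1764] -0.0617 -0.0274
0.18 51 [ 0.6132 -0.041   0.185 ] -0.075 -0.0094
```

View pics/k1.png

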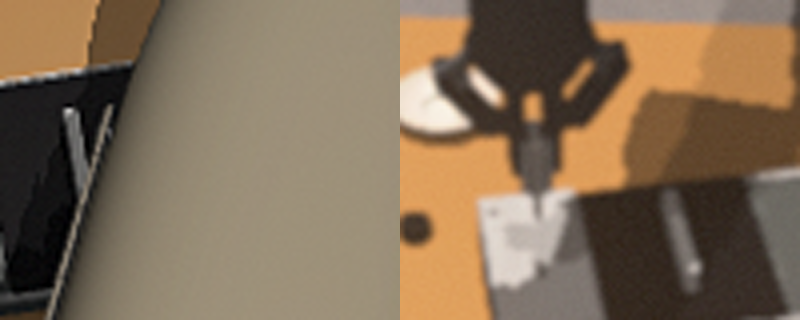

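Run:
```python
from h import *
im=cv2.imread('pics/scene0.png',0);c=im[218:234,266:286].astype(float);print(c.astype(int))
print(onplane('scene',[(275.3,227.5)],.066))
print(rel((.6067,-.0433,.097),191.5))
```

```text
[[212 210 208 213 211 212 212 212 211 210 212 213 212 211 210 212 213 212
  207 185]
 [210 209 210 210 211 211 214 211 213 211 213 215 212 211 211 212 212 213
  210 195]
 [210 210 210 209 211 210 213 213 212 212 212 213 212 213 212 211 212 212
  212 199]
 [211 210 210 210 210 211 214 213 213 213 212 213 212 211 213 212 212 211
  212 203]
 [210 210 208 210 210 212 211 211 212 212 210 213 213 211 211 211 210 213
  213 206]
 [211 209 209 211 208 212 211 205 201 203 206 213 213 213 212 211 213 212
  213 210]
 [211 211 207 209 209 211 205 192 180 183 196 207 211 212 211 212 209 212
  212 211]
 [210 210 208 208 209 208 199 175 154 154 179 202 213 213 213 210 210 213
  210 212]
 [209 209 207 209 211 212 198 168 132 129 168 199 211 212 210 212 212 210
  210 214]
 [209 209 211 209 211 210 202 171 126 115 154 193 209 213 210 212 211 211
  211 212]
 [210 210 209 209 210 213 208 186 150 138 161 192 209 212 213 211 210 211
  211 211]
 [208 210 210 208 211 213 210 202 186 180 190 205 211 210 211 211 210 212
  211 212]
 [210 209 209 209 210 210 211 211 207 205 207 209 212 211 210 211 211 210
  212 212]
 [208 208 207 210 209 211 212 211 211 211 212 211 210 210 210 211 210 209
  209 212]
 [209 208 209 209 209 210 211 212 209 210 211 211 211 209 211 211 209 208
  209 211]
 [211 207 209 208 208 208 211 211 209 211 212 213 210 209 211 210 212 209
  207 211]]
[[ 0.61323238 -0.04058417  0.066     ]]
(array([0.01, 0.  , 0.03]), array([-0.12, -0.08,  4.73]))
```

>>> carry_out:
  steps:
    - [[0,0,0],[-0.12,-0.06,0],255]
    - [[0,0,0],[-0.12,-0.06,1.5],255]
    - [[0,0,0],[-0.12,-0.06,3],255]
    - [[0,0,0],[-0.12,-0.06,3.8],255]
    - [[0,0,0],[-0.12,-0.06,4.1],255]
    - [[0,0,0],[-0.12,-0.06,4.4],255]
    - [[0,0,0],[-0.12,-0.06,4.7],255]
    - [[0,0,0],[-0.12,-0.06,4.7],255]

```text
clock: 9.2
tcp_pos: [0.6067, -0.0432, 0.0973]
orientation: [0.0, -0.1, 0.995, 0.0]
wrist_force: [0.7, 0.2, -1.7]
finger_gap: 0.0072
grip_force: 59.8
```

>>> carry_out:
  steps:
    - [[0,0,0],[0,0,0.1],255]
    - [[0,0,0],[0,0,0.2],255]
    - [[0,0,0],[0,0,0.3],255]
    - [[0,0,0],[0,0,0.4],255]
    - [[0,0,0],[0,0,0.5],255]
    - [[0,0,0],[0,0,0.6],255]
    - [[0,0,0],[0,0,0.7],255]
    - [[0,0,0],[0,0,0.7],255]

```text
clock: 10.2
tcp_pos: [0.6066, -0.0432, 0.0902]
orientation: [-0.0, -0.1, 0.995, 0.0]
wrist_force: [-0.5, 0.3, -1.2]
finger_gap: 0.0069
grip_force: 59.8
```

>>> carry_out:
  steps:
    - [[0,0,0],[0,0,0.2],255]
    - [[0,0,0],[0,0,0.4],255]
    - [[0,0,0],[0,0,0.6],255]
    - [[0,0,0],[0,0,0.8],255]
    - [[0,0,0],[0,0,1.0],255]
    - [[0,0,0],[0,0,1.2],255]
    - [[0,0,0],[0,0,1.2],255]
    - [[0,0,0],[0,0,1.2],255]

```text
clock: 11.2
tcp_pos: [0.6066, -0.0432, 0.0783]
orientation: [0.0, -0.1, 0.995, 0.0]
wrist_force: [-0.2, 0.2, -1.2]
finger_gap: 0.0069
grip_force: 59.8
```

>>> carry_out:
  steps:
    - [[0,0,0],[0,0,0.1],255]
    - [[0,0,0],[0,0,0.2],255]
    - [[0,0,0],[0,0,0.25],255]
    - [[0,0,0],[0,0,0.28],255]
    - [[0,0,0],[0,0,0.3],255]
    - [[0,0,0],[0,0,0.32],255]
    - [[0,0,0],[0,0,0.34],255]
    - [[0,0,0],[0,0,0.34],255]

```text
clock: 12.2
tcp_pos: [0.6066, -0.0431, 0.0756]
orientation: [0.0, -0.1, 0.995, -0.0]
wrist_force: [-1.8, 0.7, 6.0]
finger_gap: 0.0074
grip_force: 60.7
```

>>> carry_out:
  steps:
    - [[0,0,5],[0,0,0],255]
    - [[0,0,12],[0,0,0],255]
    - [[0,0,20],[0,0,0],255]
    - [[0,0,28],[0,0,0],255]
    - [[0,0,36],[0,0,0],255]
    - [[0,0,44],[0,0,0],255]
    - [[0,0,50],[0,0,0],255]
    - [[0,0,50],[0,0,0],255]

```text
clock: 13.2
tcp_pos: [0.6071, -0.0429, 0.0756]
orientation: [0.001, 0.329, 0.944, 0.0]
wrist_force: [-1.0, 1.4, 5.0]
finger_gap: 0.0072
grip_force: 60.6
```

Run:
```python
from h import *
s=env.get_state();print(s['clock'],s['tcp_pos'],s['ft_torque'],s['wrist_force'],s['joint_pos'],rel((.6066,-.0431,.0756),191.5-77))
```

```text
13.2 [ 0.60710875 -0.0429358   0.075622  ] [ 0.26544132  0.30778079 -0.01674555] [-1.01909855  1.38946341  5.00588606] [-2.02763493e-01  4.62230957e-01 -1.25984881e-01  9.81292895e-01
  6.71256641e-04  4.68694081e-01] (array([ 0.08,  0.03, 27.03]), array([ 0.03, -0.04,  0.  ]))
```

>>> carry_out:
  steps:
    - [[0,0,6],[0,0,0],255]
    - [[0,0,12],[0,0,0],255]
    - [[0,0,18],[0,0,0],255]
    - [[0,0,23],[0,0,0],255]
    - [[0,0,27],[0,0,0],255]
    - [[0,0,29],[0,0,0],255]
    - [[0,0,31],[0,0,0],255]
    - [[0,0,31],[0,0,0],255]

```text
clock: 14.2
tcp_pos: [0.607, -0.0429, 0.0756]
orientation: [0.0, 0.569, 0.822, 0.0]
wrist_force: [-1.1, 0.7, 6.5]
finger_gap: 0.007
grip_force: 60.6
```

Run:
```python
from h import *
s=env.get_state();print(s['clock'],s['tcp_pos'],s['ft_torque'],s['wrist_force'],s['finger_gap'],rel((.6066,-.0431,.0756),191.5-77))
```

```text
14.2 [ 0.60701053 -0.04294181  0.07559432] [ 0.28454778  0.30741581 -0.00858715] [-1.07780319  0.67186125  6.5033955 ] 0.0070138709527921665 (array([ 0.07,  0.01, -3.93]), array([-0.  , -0.04, -0.  ]))
```

>>> carry_out:
  steps:
    - [[0,0,1],[0,0,0],255]
    - [[0,0,2],[0,0,0],255]
    - [[0,0,3],[0,0,0],255]
    - [[0,0,4],[0,0,0],255]
    - [[0,0,5],[0,0,0],255]
    - [[0,0,6],[0,0,0],255]
    - [[0,0,6],[0,0,0],255]
    - [[0,0,6],[0,0,0],255]

```text
clock: 15.2
tcp_pos: [0.607, -0.043, 0.0756]
orientation: [0.0, 0.611, 0.791, 0.0]
wrist_force: [-1.1, -0.2, 6.5]
finger_gap: 0.0076
grip_force: 60.7
```

Run:
```python
from h import *
s=env.get_state();print(s['clock'],s['tcp_pos'],s['ft_torque'],s['wrist_force'],s['finger_gap'],rel((.6066,-.0431,.0756),191.5-77))
c,dc=env.read_camera('scene');A=cv2.resize(c[165:245,235:335],None,fx=6,fy=6,interpolation=cv2.INTER_CUBIC)
cv2.imwrite('pics/k2.png',A[...,::-1])
```

```text
15.2 [ 0.60696732 -0.04299357  0.0756012 ] [0.13221666 0.31157895 0.38277974] [-1.1474416  -0.18439107  6.52685035] 0.007595098756118885 (array([ 0.06,  0.01, -9.88]), array([-0.  , -0.04,  0.  ]))
```

View pics/k2.png

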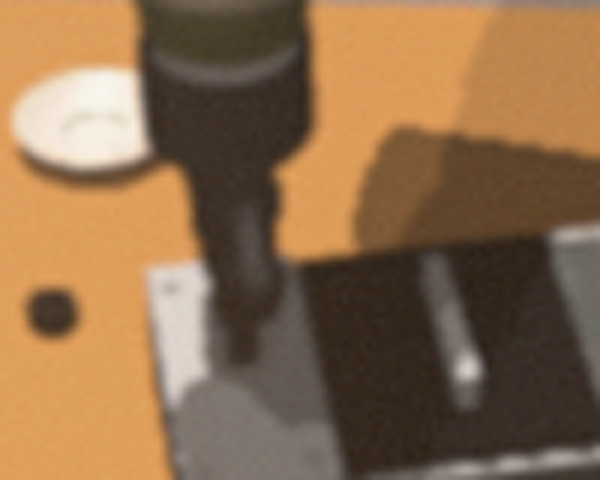

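The view shows the key seated with its collar on the plate, about (240,360). The torque rose to 0.38 N m, so the lock is at its stop. Next: release the key and rise.

>>> carry_out:
  steps:
    - [[0,0,0],[0,0,0],200]
    - [[0,0,0],[0,0,0],130]
    - [[0,0,0],[0,0,0],130]
    - [[0,0,0],[0,0,0],130]
    - [[0,0,0],[0,0,-1],130]
    - [[0,0,0],[0,0,-4],130]
    - [[0,0,0],[0,0,-8],130]
    - [[0,0,0],[0,0,-8],130]

```text
clock: 16.25
tcp_pos: [0.6092, -0.0437, 0.1595]
orientation: [0.004, 0.612, 0.791, 0.002]
wrist_force: [-0.2, 0.8, -0.2]
finger_gap: 0.0416
grip_force: 0.0
```

Run:
```python
from h import *
s=env.get_state();print(s['clock'],s['tcp_pos'],s['finger_gap'],s['joint_pos'])
c=np.array([.5826,.0794]);a=np.deg2rad(11.5);ya=np.array([-np.sin(a),np.cos(a)])
lip=np.array([.587,.0531]);
for off in(-.035,-.02,.09): 
    p=lip+ya*off;print(off,p,rel((*p,.15),191.5-90),rel((*p,.076),191.5-90))
```

```text
16.25 [ 0.60924014 -0.0436788   0.15950374] 0.04157898670640654 [-2.02970359e-01  4.03701449e-01 -2.46101619e-04  1.15898875e+00
  9.39805304e-05  1.11430808e+00]
-0.035 [0.59397788 0.01880264] (array([0.41, 0.18, 3.03]), array([6.43, 0.08, 0.93])) (array([0.41, 0.18, 3.03]), array([6.46, 0.03, 8.33]))
-0.02 [0.59098736 0.03350151] (array([0.41, 0.18, 3.03]), array([7.93, 0.16, 0.92])) (array([0.41, 0.18, 3.03]), array([7.96, 0.11, 8.32]))
0.09 [0.56905689 0.14129322] (array([0.41, 0.18, 3.03]), array([18.92,  0.74,  0.89])) (array([0.41, 0.18, 3.03]), array([18.94,  0.69,  8.29]))
```

>>> carry_out:
  steps:
    - [[0,0,1],[2,0,0],255]
    - [[0,0,2],[4,0,0],255]
    - [[0,0,3],[5.5,0,0],255]
    - [[0,0,3],[6.4,0,0],255]
    - [[0,0,3],[6.4,0,2],255]
    - [[0,0,3],[6.4,0,4],255]
    - [[0,0,3],[6.4,0,5],255]
    - [[0,0,3],[6.4,0,5],255]

```text
clock: 17.25
tcp_pos: [0.59, 0.0187, 0.1041]
orientation: [-0.001, 0.633, 0.774, -0.0]
wrist_force: [-0.5, 0.5, 0.1]
finger_gap: -0.0001
grip_force: 0.0
```

Run:
```python
from h import *
s=env.get_state();print(s['clock'],s['tcp_pos'],s['finger_gap'])
a=np.deg2rad(11.5);ya=np.array([-np.sin(a),np.cos(a)])
lip=np.array([.587,.0531]);
for off in(-.035,-.02,.094): 
    p=lip+ya*off;print(off,p,rel((*p,.074),101.5))
c,dc=env.read_camera('scene');A=cv2.resize(c[165:245,235:335],None,fx=6,fy=6,interpolation=cv2.INTER_CUBIC)
cv2.imwrite('pics/k3.png',A[...,::-1])
```

```text
17.25 [0.58996437 0.01869603 0.10412021] -6.856826704182e-05
-0.035 [0.59397788 0.01880264] (array([-0.09, -0.03,  0.02]), array([-0.07,  0.4 ,  3.01]))
-0.02 [0.59098736 0.03350151] (array([-0.09, -0.03,  0.02]), array([1.43, 0.4 , 3.01]))
0.094 [0.56825941 0.14521292] (array([-0.09, -0.03,  0.02]), array([12.83,  0.4 ,  3.02]))
```

View pics/k3.png

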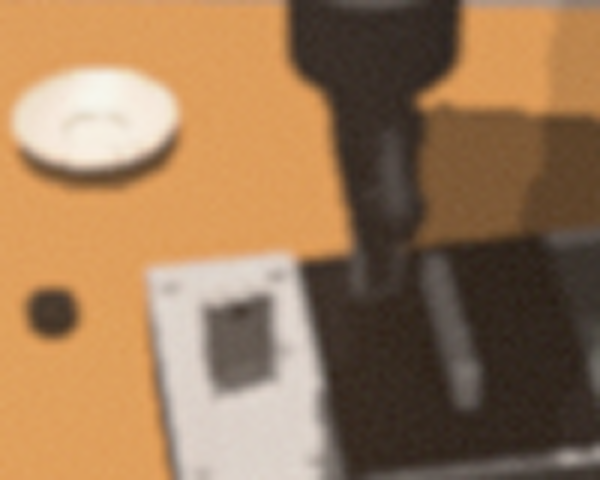

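The key is left upright and turned in the lock, its handle face toward the camera at about (240,345). The closed fingers sit at (375,290), between the key and the lip bar. Now I'll lower and push.

>>> carry_out:
  steps:
    - [[0,0,0],[0,0.4,1.5],255]
    - [[0,0,0],[0,0.4,2.7],255]
    - [[0,0,0],[0,0.4,3],255]
    - [[0,0,0],[0.5,0.4,3],255]
    - [[0,0,0],[1,0.4,3],255]
    - [[0,0,0],[2,0.4,3],255]
    - [[0,0,0],[3,0.4,3],255]
    - [[0,0,0],[4,0.4,3],255]

```text
clock: 18.3
tcp_pos: [0.5867, 0.0593, 0.0754]
orientation: [0.001, 0.633, 0.775, 0.0]
wrist_force: [1.1, -2.6, 1.5]
finger_gap: 0.0001
grip_force: 1.2
```

>>> carry_out:
  steps:
    - [[0,0,0],[1.2,0,0],255]
    - [[0,0,0],[2.6,0,0],255]
    - [[0,0,0],[4,0,0],255]
    - [[0,0,0],[5.4,0,0],255]
    - [[0,0,0],[6.8,0,0],255]
    - [[0,0,0],[7.8,0,0],255]
    - [[0,0,0],[8.4,0,0],255]
    - [[0,0,0],[8.6,0,0],255]

```text
clock: 19.3
tcp_pos: [0.5692, 0.1434, 0.0748]
orientation: [-0.0, 0.632, 0.775, -0.0]
wrist_force: [1.0, -2.2, 1.3]
finger_gap: 0.0005
grip_force: 1.0
```

>>> carry_out:
  steps:
    - [[0,0,0],[0.1,0,0],255]
    - [[0,0,0],[0.2,0,0],255]
    - [[0,0,0],[0.3,0,0],255]
    - [[0,0,0],[0.35,0,0],255]
    - [[0,0,0],[0.4,0,0],255]
    - [[0,0,0],[0.4,0,0],255]
    - [[0,0,0],[0.4,0,0],255]
    - [[0,0,0],[0.4,0,0],255]

```text
clock: 20.3
tcp_pos: [0.5687, 0.1456, 0.0749]
orientation: [0.001, 0.633, 0.774, -0.001]
wrist_force: [1.0, -6.1, 1.5]
finger_gap: 0.0003
grip_force: 3.3
```

>>> carry_out:
  steps:
    - [[0,0,0],[0.1,0,0],255]
    - [[0,0,0],[0.2,0,0],255]
    - [[0,0,0],[0.3,0,0],255]
    - [[0,0,0],[0.3,0,0],255]
    - [[0,0,0],[0.3,0,0],255]
    - [[0,0,0],[0.3,0,0],255]
    - [[0,0,0],[0.3,0,0],255]
    - [[0,0,0],[0.3,0,0],255]

```text
clock: 21.3
tcp_pos: [0.5687, 0.1457, 0.0749]
orientation: [0.003, 0.634, 0.774, -0.003]
wrist_force: [2.7, -15.1, 0.7]
finger_gap: 0.0001
grip_force: 7.7
```

At the stop: 15 N and no further motion. I'll back off and rise clear.

>>> carry_out:
  steps:
    - [[0,0,0],[-0.5,0,0],255]
    - [[0,0,0],[-1.3,0,0],255]
    - [[0,0,0],[-1.3,0,-2],255]
    - [[0,0,0],[-1.3,0,-6],255]
    - [[0,0,0],[-1.3,0,-11],255]
    - [[0,0,0],[-1.3,0,-15],255]
    - [[0,0,0],[-1.3,0,-15],255]
    - [[0,0,0],[-1.3,0,-15],255]

```text
clock: 22.3
tcp_pos: [0.57, 0.1374, 0.2242]
orientation: [-0.001, 0.632, 0.775, -0.0]
wrist_force: [-0.1, -0.5, -0.3]
finger_gap: 0.0002
grip_force: 0.0
```

Run:
```python
from h import *
s=env.get_state();print(s['clock'],s['tcp_pos'],s['wrist_force'])
c,dc=env.read_camera('scene');cv2.imwrite('pics/end.png',cv2.resize(c[140:310,140:480],None,fx=2.3,fy=2.3,interpolation=cv2.INTER_CUBIC)[...,::-1])
P=cloud('scene',dc)[180:260,290:385].reshape(-1,3);m=(P[:,2]>.079)&(P[:,2]<.095)&(P[:,1]>0);print(m.sum(),P[m].mean(0))
```

```text
22.3 [0.57002448 0.1373878  0.22423427] [-0.07398189 -0.46307494 -0.33655045]
88 [0.56986542 0.15919028 0.0836205 ]
```

View pics/end.png

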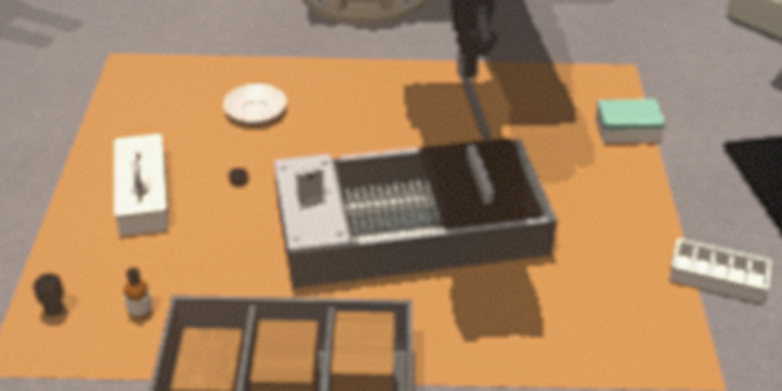

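The cover is fully open with its bar at about (480,175), having moved 110 mm. The key is turned in the lock at (312,188), the round key is still in the stand, and nothing else has moved.

```bash
python3 -c "
from workcell import env
print(env.hand_in())"
```

```text
the job is handed in; nothing more can be done
None
```

The case is unlocked and handed in: the rectangular key is fully home and left turned to its stop, the cover is fully open (about 110 mm, pushed to its stop), the round key is still in the stand, and nothing else in view moved.

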